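Gauge the rail sockets and sort them by fit

ROBOT

A 7-joint arm with a two-finger parallel gripper is mounted at the origin on the work surface. World frame = base frame: x ahead of the robot, y to its left, z up, the work surface at z = 0. Lengths are in m, angles in rad, forces in N, time in s.
With the tool pointing down it reaches from about 0.4 to 0.85 m from the base axis. Payload 10.4 kg.
Tool frame: the origin (TCP) lies between the finger pads; the fingertips stand tip_extent ahead of it and the grasp point (between the pads) lies 2 mm behind it (tip_extent is the distance from the TCP to the fingertips, in m); z points along the fingers, y is the direction in which the jaws open and shut (so a half turn about z gives the same grasp; the last joint's range is limited). The gripper opens to 87 mm and grips with 3 to 60 N. Pads are 19 mm wide; open, the fingers measure 117 mm over their backs; the gripper's body (75 mm by 190 mm) begins 51 mm behind the grasp point.
Start: joints at [-1.317, 0.332, -0.065, 1.46, 0.022, 1.35, -0.088], TCP at [0.171, 0.601, 0.24] pointing down, gripper open.
Joint ranges: [-2.6, 2.6], [-0.5, 2.12], [-1.47, 1.34], [0.16, 2.42], [-1.27, 4.41], [0.06, 2.06], [-2.6, 2.6]. Speed limits (rad/s): [2.22, 2.22, 2.79, 2.79, 3.14, 3.14, 3.14].

INTERFACE

Orientations are given as a unit quaternion [x, y, z, w].
In Python, from bench import read_state, camera, camera_params, close_job, tip_extent gives the robot as it stands. The module is installed in compiled form; this text tells all that it offers.
- The arm moves only by the tool send_rows, never from a script. Its argument "steps" is a list of rows, each a list of 7 numbers: the turn, a rotation vector about the tool's x, y, z in degrees, then the shift along the tool's x, y, z in m, then the gripper's target within -1 to 1 (shut at 1, half-way at 0, fully open at -1). In form: [[ax, ay, az, x, y, z, jaw], ...]. A call has exactly 10 rows; each row shifts and turns the pose as measured when the row begins, along the tool's axes as they then stand; what a row does not reach is not made up. A row lasts 1/10 s, in which the tool goes at most 50 mm and 8.59 degrees, less where a joint would pass 70% of its speed; a pose out of reach is approached as far as the arm can. A call with a gripper value outside its range is refused whole. The fingers move at their own pace and stop on an object; "force" is the grip in N (left out, the last holds). Time passes only in rows, so rows that do not move let the fingers close, or fill a call up. It gives the time, the measured TCP pose, the force and the opening at its end, in the units of the state.
- read_state(): the state, without advancing time (a new reading comes with each control period).
- camera(name): name is "scene" or "top" or "wrist"; returns (picture, depth): 480x640x3 uint8, blue, green, red; 480x640 float32, m along the optical axis (not along the pixel's ray), 0 where there is no reading.
- camera_params(name): a dict with "camera_matrix" (3x3 intrinsics, pixels), "dist" ([k1, k2, p1, p2, k3] as OpenCV has them; the pictures are not rectified), "world_from_camera" (4x4, takes a point from camera to world coordinates). Camera axes: x right, y down, z forward; pixel columns grow to the right and rows downward; lengths in m; the calibration is good to about 2 mm. A picture is of the moment at which its call begins: read the wrist's pose just before it. camera_params takes no time and is no camera call; for the wrist camera it gives the pose at the moment of the call.
- close_job(): hands the job in, once; it reports no verdict.
The state is a dict: "time": time; "joint_positions": joint angles; "joint_vel": joint speeds; "joint_torque": joint torques, N m; "ee_pos": TCP position; "eef_rot": TCP orientation; "ft_force": force on the tool from outside, world axes, zero at the start; "torque": the same for the moment, N m; "width": finger opening in m.
Only numpy, scipy, OpenCV 4.12 (cv2) and the standard library are available. Lean on these libraries where they do the work, as an engineer would, in place of code of your own. Each camera call takes 0.05 s, during which the arm holds its last target.

TASK

Take the stepped plug gauge from its wooden stand and try it gently, upright, in the hole of each of the three socket blocks, letting it down as far as it goes, starting with the block nearest the stand and working along the row, then put the gauge back in the stand. Stand the block whose bore does not let even the thin end in (too tight) upright in the shallow tray, and the block that also swallows the thick step (too loose) upright in the deep bin; leave the good one, which takes the thin end but stops the step, standing where it is. Do not knock over or shift the other things on the table.

Things in the scene. Friction and masses are not known exactly. Their poses are not given: they have to be found in the camera images.
- gauge_grip (a point): centre of the gauge's black square handle (24 x 24 mm, flats face own x and y, 56 mm tall). Steel gauge, 0.3 kg, 112 mm long, upright. Below the handle: flange 48 mm wide, 6 mm thick (top 28, underside 34 mm below this point), thick step 26 mm diameter x 26 mm long, thin end 19 mm diameter x 24 mm long. It starts hanging in the stand by its flange
- gauge_tip (a point): centre of the gauge's lower end face, 84 mm below gauge_grip; z points up the gauge. Lowered into a block, the tip stops 6 mm below the top face in a tight one (tip on the ledge), 30 mm in a good one (step on the ledge), 50 mm in a loose one (flange on the top face)
- stand: fixed wooden stand, 80 x 80 x 58 mm tall, at the left (+y) end of the row of blocks, with a 34 mm hole right through its centre; origin at the centre of its underside, on the table. With the gauge in it the tip is 8 mm above the table and gauge_grip 92 mm above it
- block_p_center (a point): grey plastic block 96 (own x) x 54 (own y) x 60 mm tall, 0.22-0.45 kg, upright on the table; its centre, 30 mm below the top face, z up. Central vertical through hole: a 36 mm wide, 6 mm deep counterbore at the top, alike in all, then from that ledge down a bore of 15.5 (tight), 22.5 (good) or 30 mm (loose): one block of each, which is which is not told
- block_q_center (a point): grey plastic block 96 (own x) x 54 (own y) x 60 mm tall, 0.22-0.45 kg, upright on the table; its centre, 30 mm below the top face, z up. Central vertical through hole: a 36 mm wide, 6 mm deep counterbore at the top, alike in all, then from that ledge down a bore of 15.5 (tight), 22.5 (good) or 30 mm (loose): one block of each, which is which is not told (a second such block)
- block_r_center (a point): grey plastic block 96 (own x) x 54 (own y) x 60 mm tall, 0.22-0.45 kg, upright on the table; its centre, 30 mm below the top face, z up. Central vertical through hole: a 36 mm wide, 6 mm deep counterbore at the top, alike in all, then from that ledge down a bore of 15.5 (tight), 22.5 (good) or 30 mm (loose): one block of each, which is which is not told (a third such block)
- tray: shallow open blue plastic tray, fixed, for too-tight blocks: 150 (own x) x 200 mm (own y) outside, rim 16 mm high, walls and floor 5 mm thick; origin at the centre of its underside, on the table
- bin: deep open blue plastic bin, fixed, for too-loose blocks: square, 160 x 160 mm outside, rim 58 mm high, walls and floor 5 mm thick; origin at the centre of its underside, on the table. Tray and bin may have swapped places
- cone_center (a point): pale thread cone standing upright between tray and bin, 64 mm wide at the base, 160 mm tall; its centre, half-way up; bystander, to be left alone
- tape_center (a point): yellow tape-measure case, 75 x 70 x 40 mm; its centre; bystander, to be left alone
- cup_center (a point): white open plastic cup, 72 mm wide, 90 mm tall; its centre; bystander, to be left alone
- carton_center (a point): small closed cardboard carton, 90 x 90 x 65 mm; its centre; bystander, to be left alone
Not all that is in view belongs to the job. What is shaped like the part that bears block_r_center but orange or purple is not meant.

How it is judged:
By the outcome, as a careful person would: the job done as asked, in the order asked, and still so for the second after the job is handed in, with the robot touching nothing.
It also fails if it takes over 72 s, if anything falls off the work surface, if the arm or the gripper's body presses on something with over 40 N, if the wrist force passes 120 N, or if a joint passes its speed limit or range.

## Working session

There is one attempt and no reset: what is moved stays moved. The work goes in short steps, Python scripts to look and compute and a tool call to move; the robot and the scene stay as the last step left them, time stands still between calls to the robot, and variables do not carry over. Pictures are saved under pics/ and viewed, and the job is handed in when it is done.

Besides the shell and the picture viewer there is one more tool, called after "Request:" as a command line: name --pt "numbers of a row" for each row, then --argument value for the rest. send_rows: Moves the arm, as the interface text tells. Its arguments: {"type":"object","properties":{"steps":{"type":"array"},"force":{"type":"number"}},"required":["steps"]}

```bash
mkdir -p pics
python3 - <<'E'
from bench import *
import cv2
print(read_state(), tip_extent)
for n in ("scene","top"):
    p,d=camera(n); cv2.imwrite(f"pics/{n}0.png",p)
    import numpy as np; np.save(f"{n}0.npy",d)
    print(n,camera_params(n))
E
```

```text
{'time': 0.0, 'joint_positions': array([-1.31662098,  0.33285284, -0.06469872,  1.46095802,  0.02162054,
        1.34988122, -0.0884967 ]), 'joint_vel': array([ 0.00108257, -0.00016515, -0.00054514,  0.00037284,  0.00187623,
        0.00044892, -0.00151356]), 'joint_torque': array([ 1.10662506e-04, -6.23264122e+01,  2.47333373e-02, -3.89887261e+01,
       -6.14644960e-02,  3.97421373e-02,  1.10954700e-04]), 'ee_pos': array([0.17069671, 0.60085962, 0.23875783]), 'eef_rot': array([ 1.37932510e-01,  9.90441382e-01, -6.99538880e-04, -5.40259818e-05]), 'ft_force': array([ 0.27951097, -0.37375246, -0.38048493]), 'torque': array([-0.01065222, -0.02085072,  0.05826493]), 'width': 0.08725206658673576} 0.017
scene {'camera_matrix': array([[444.09746354,   0.        , 319.52406367],
       [  0.        , 444.09746354, 243.61657734],
       [  0.        ,   0.        ,   1.        ]]), 'dist': array([-0.04782588,  0.        ,  0.        ,  0.        ,  0.        ]), 'world_from_camera': array([[-0.64822897,  0.55610695, -0.5201387 ,  1.02993442],
       [ 0.76134906,  0.46249193, -0.45436639,  0.5159647 ],
       [-0.01211636, -0.69054057, -0.72319217,  0.94747875],
       [ 0.        ,  0.        ,  0.        ,  1.        ]])}
top {'camera_matrix': array([[498.75183177,   0.        , 321.0509642 ],
       [  0.        , 498.75183177, 239.86749492],
       [  0.        ,   0.        ,   1.        ]]), 'dist': array([-0.05306617,  0.        ,  0.        ,  0.        ,  0.        ]), 'world_from_camera': array([[ 1.39512178e-02, -9.92725071e-01,  1.19592211e-01,
         2.88510869e-01],
       [-9.99902593e-01, -1.38021622e-02,  2.07460366e-03,
        -5.07929248e-02],
       [-4.08879980e-04, -1.19609505e-01, -9.92820930e-01,
         1.42329074e+00],
       [ 0.00000000e+00,  0.00000000e+00,  0.00000000e+00,
         1.00000000e+00]])}
```

View pics/scene0.png

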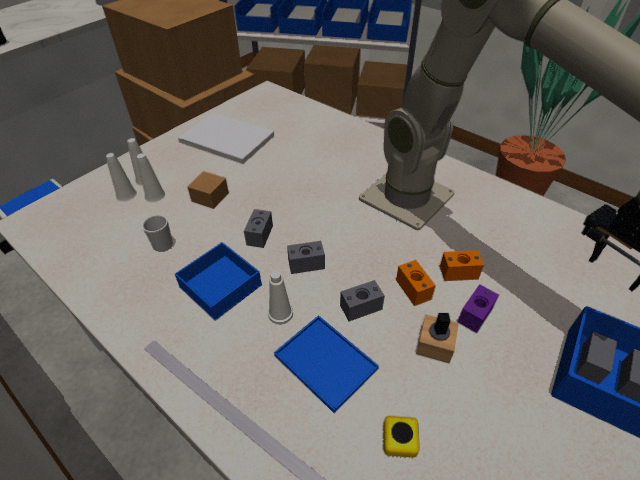

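View pics/top0.png

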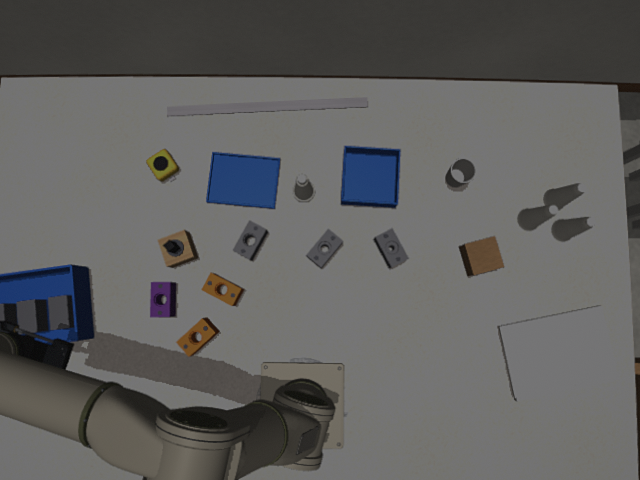

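The top view shows the stand with the gauge at about (177,248). The grey blocks are at (250,240), (325,248) and (391,248). The tray is at (243,180), the bin at (371,177), and the cone at (303,187). The orange blocks at (222,289) and (197,337) and the purple one at (162,299) are decoys. The grey items in the far-left crate at (40,315) are not in the row. Next I'll measure from depth.

```bash
cat > h.py <<'E'
import numpy as np, cv2
from bench import *
from scipy.spatial.transform import Rotation as R
def world(d,P):
    h,w=d.shape; uv=np.stack(np.meshgrid(np.arange(w),np.arange(h)),-1).reshape(-1,1,2).astype(np.float64)
    n=cv2.undistortPoints(uv,P["camera_matrix"],P["dist"]).reshape(h,w,2)
    pc=np.dstack([n*d[...,None],d]); T=P["world_from_camera"]
    return pc@T[:3,:3].T+T[:3,3]
def proj(pts,P):
    T=np.linalg.inv(P["world_from_camera"]); r,_=cv2.Rodrigues(T[:3,:3])
    return cv2.projectPoints(np.atleast_2d(np.float64(pts)),r,T[:3,3],P["camera_matrix"],P["dist"])[0].reshape(-1,2)
def rect(pts):
    (c,s,a)=cv2.minAreaRect(pts.astype(np.float32)*1000)
    return np.round(np.array(c),1),np.round(s,1),round(a,1)
E
python3 - <<'E'
from h import *
for n in ("top","scene"):
    d=np.load(n+"0.npy"); P=camera_params(n); W=world(d,P); Z=W[...,2]; print(n, "table z",np.median(Z[(abs(Z)<.02)&(d>0)]))
    names=dict(stand=(177,248),A=(250,240),B=(325,248),C=(391,248),tray=(243,180),bin=(371,177),cone=(303,187),tape=(161,165),cup=(460,174),carton=(482,256),o1=(222,289),o2=(197,337),pu=(162,299))
    Wt=world(np.load("top0.npy"),camera_params("top"))
    for k,(u,v) in names.items():
        c=Wt[v,u,:2]
        for lo,hi in ([(.05,.066)] if k in "A B C stand o1 o2 pu".split() else [(.01,.2)]):
            r=.06 if k not in("tray","bin") else .135
            m=(np.hypot(*(W[...,:2]-c).transpose(2,0,1))<r)&(Z>lo)&(Z<hi)&(d>0)
            if m.sum()>10: print(k,rect(W[m][:,:2]),"n",m.sum(),"zmed",np.round(np.median(Z[m]),4),"max",Z[m].max().round(4), "mean",W[m].mean(0).round(3))
E
```

```text
top table z 0.0005947997080455458
stand (array([427.3, 355.4]), array([83.5, 82.9]), 21.8) n 676 zmed 0.0588 max 0.0659 mean [0.425 0.351 0.059]
A (array([452.6, 149.7]), array([55.6, 96.2]), 62.8) n 584 zmed 0.0601 max 0.0659 mean [0.452 0.149 0.06 ]
B (array([433. , -58.1]), array([54.5, 96.7]), 51.0) n 617 zmed 0.0598 max 0.0659 mean [ 0.433 -0.058  0.059]
C (array([ 436.2, -241.1]), array([96.1, 55.2]), 28.0) n 625 zmed 0.0601 max 0.066 mean [ 0.435 -0.241  0.06 ]
tray (array([616.2, 184.9]), array([221.3, 209.7]), 74.8) n 660 zmed 0.0141 max 0.0649 mean [0.629 0.181 0.015]
bin (array([ 651.7, -193.8]), array([244.7, 183.5]), 87.2) n 1096 zmed 0.0424 max 0.0657 mean [ 0.644 -0.19   0.039]
cone (array([595.9,   3.9]), array([51.3, 61. ]), 4.1) n 428 zmed 0.084 max 0.1655 mean [0.59  0.002 0.086]
tape (array([667.8, 417.2]), array([77.7, 82.3]), 38.9) n 660 zmed 0.0388 max 0.0505 mean [0.666 0.411 0.037]
cup (array([ 647.9, -437.6]), array([71.5, 70.5]), 76.3) n 563 zmed 0.0625 max 0.0963 mean [ 0.651 -0.44   0.059]
carton (array([ 415.9, -492. ]), array([ 91.3, 100.3]), 17.3) n 12
[... 1153 characters left out ...]
max 0.1614 mean [0.612 0.015 0.081]
tape (array([673.7, 415.7]), array([73.7, 71.4]), 36.2) n 1376 zmed 0.0375 max 0.044 mean [0.678 0.417 0.036]
cup (array([ 649.6, -436. ]), array([74.1, 71.5]), 48.6) n 779 zmed 0.0635 max 0.0927 mean [ 0.652 -0.432  0.06 ]
carton (array([ 417.2, -495.8]), array([95., 93.]), 14.0) n 929 zmed 0.0608 max 0.0695 mean [ 0.425 -0.481  0.05 ]
o1 (array([316.5, 223.7]), array([100.7,  58.1]), 62.6) n 605 zmed 0.0578 max 0.063 mean [0.318 0.226 0.057]
o2 (array([183.9, 287.8]), array([61.2, 96. ]), 43.3) n 535 zmed 0.0578 max 0.0636 mean [0.186 0.291 0.057]
pu (array([286.6, 390.5]), array([101. ,  55.4]), 1.3) n 661 zmed 0.0575 max 0.0628 mean [0.289 0.391 0.057]
```

Run:
```python
from h import *
for n in ("top","scene"):
    d=np.load(n+"0.npy"); P=camera_params(n); W=world(d,P); Z=W[...,2]
    m=(np.hypot(W[...,0]-.427,W[...,1]-.355)<.05)&(Z>.105)&(d>0)
    print(n,rect(W[m][:,:2]),m.sum(),Z[m].max())
    m=(np.hypot(W[...,0]-.427,W[...,1]-.355)<.05)&(Z>.062)&(d>0)&(Z<.075)
    print(n,rect(W[m][:,:2]),m.sum())
    # tray / bin by blue colour
    p=cv2.imread(f"pics/{n}0.png").astype(int); blue=(p[...,0]>p[...,2]+40)&(d>0)
    for k,c,r,lo in(("tray",(.625,.183),.14,-.01),("bin",(.645,-.185),.13,.045)):
        m=blue&(np.hypot(W[...,0]-c[0],W[...,1]-c[1])<r)&(Z>lo); print(n,k,rect(W[m][:,:2]),m.sum())
t=R.from_quat(read_state()["eef_rot"]); print(t.as_matrix().round(3))
print(camera_params("wrist"))
p=cv2.imread("pics/scene0.png")[300:370,400:480]; q=cv2.imread("pics/top0.png")[225:275,150:207]
cv2.imwrite("pics/crop0.png",np.hstack([cv2.resize(p,(400,350),interpolation=2),cv2.convertScaleAbs(cv2.resize(q,(399,350),interpolation=2),alpha=2)]))
```

```text
top (array([425.9, 356. ]), array([25.7, 25.1]), 41.1) 99 0.12589392381216014
top (array([426.5, 354.5]), array([79. , 77.3]), 24.5) 162
top tray (array([632.5, 181.4]), array([201.1, 153.3]), 85.8) 3445
top bin (array([ 640.3, -184.9]), array([158. , 159.6]), 86.9) 415
scene (array([429. , 354.6]), array([25.2, 24.6]), 40.2) 140 0.12188639867549755
scene (array([433. , 356.1]), array([40.2, 44.6]), 14.0) 100
scene tray (array([629.5, 180.9]), array([202.7, 160.5]), 85.2) 5150
scene bin (array([ 641.3, -185.6]), array([165. , 161.6]), 86.6) 718
[[-0.962  0.273 -0.   ]
 [ 0.273  0.962 -0.001]
 [-0.    -0.001 -1.   ]]
{'camera_matrix': array([[347.63077627,   0.        , 316.58559613],
       [  0.        , 347.63077627, 238.01540411],
       [  0.        ,   0.        ,   1.        ]]), 'dist': array([0.01831491, 0.        , 0.        , 0.        , 0.        ]), 'world_from_camera': array([[ 0.27352609,  0.92210513,  0.27368889,  0.09415349],
       [ 0.96186116, -0.2614594 , -0.08038713,  0.62181742],
       [-0.00256685,  0.2852387 , -0.95845308,  0.38384285],
       [ 0.        ,  0.        ,  0.        ,  1.        ]])}
```

View pics/crop0.png

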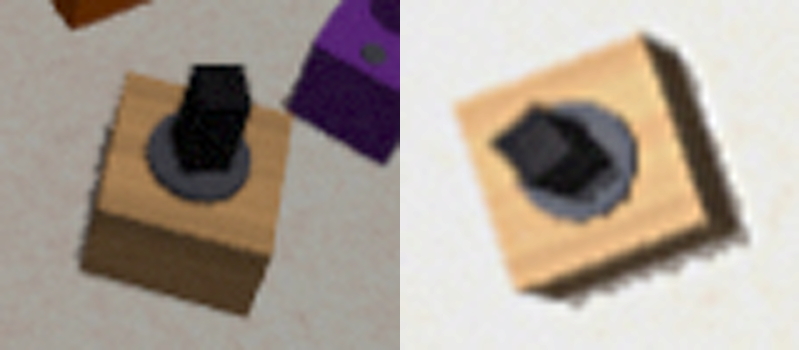

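The crop confirms the handle is turned about 40° (mod 90) and sits over (0.427, 0.355). I'll write a planner that prints the rows needed.

```bash
cat > plan.py <<'E'
# usage: plan.py x y z yawdeg(of tool y axis, mod 180) nrows -> ideal rows; tool kept pointing down
import sys
from h import *
def plan(x,y,z,yaw,n,ease=True):
    s=read_state(); p=s["ee_pos"]; Rm=R.from_quat(s["eef_rot"])
    def target(a): a=np.radians(a); yv=np.array([np.cos(a),np.sin(a),0]); zv=np.array([0,0,-1.]); return R.from_matrix(np.stack([np.cross(yv,zv),yv,zv],1))
    cur=np.degrees(np.arctan2(*Rm.as_matrix()[[1,0],1]))
    T=min((target(yaw),target(yaw+180)),key=lambda t:(Rm.inv()*t).magnitude())
    if len(sys.argv)>6: T=target(yaw)
    rv=(Rm.inv()*T).as_rotvec(degrees=True); dp=np.array([x,y,z])-p
    print("t",round(s["time"],2),"pos",p.round(4),"yaw",cur.round(1),"F",s["ft_force"].round(1),"w",round(s["width"],4),"q",s["joint_positions"].round(2))
    print("total turn",rv.round(1),"world shift",dp.round(4),"dist",np.linalg.norm(dp).round(4))
    st=rv/n; Rc=Rm
    for i in range(n):
        sh=Rc.inv().apply(dp/n); print([*[float(v) for v in (st.round(1)+0.)],*[float(v) for v in (sh.round(4)+0.)]]); Rc=Rc*R.from_rotvec(st,degrees=True)
if __name__=="__main__":
    a=[float(v) for v in sys.argv[1:6]]; plan(*a[:4],int(a[4]))
E
python3 plan.py .427 .355 .25 40.6 9
```

```text
t 0.1 pos [0.1707 0.6009 0.2388] yaw 74.1 F [-0.1 -0.2  0.5] w 0.0872 q [-1.32  0.33 -0.06  1.46  0.02  1.35 -0.09]
total turn [-0.1  0.  33.5] world shift [ 0.2563 -0.2459  0.0112] dist 0.3554
[0.0, 0.0, 3.7, -0.0349, -0.0185, -0.0012]
[0.0, 0.0, 3.7, -0.036, -0.0162, -0.0012]
[0.0, 0.0, 3.7, -0.037, -0.0138, -0.0012]
[0.0, 0.0, 3.7, -0.0378, -0.0114, -0.0012]
[0.0, 0.0, 3.7, -0.0384, -0.0089, -0.0012]
[0.0, 0.0, 3.7, -0.0389, -0.0064, -0.0012]
[0.0, 0.0, 3.7, -0.0393, -0.0038, -0.0012]
[0.0, 0.0, 3.7, -0.0394, -0.0013, -0.0012]
[0.0, 0.0, 3.7, -0.0394, 0.0013, -0.0012]
```

Request:
send_rows --pt "0 0 3.7 -0.035 -0.0185 -0.001 -1" --pt "0 0 3.7 -0.036 -0.016 -0.001 -1" --pt "0 0 3.7 -0.037 -0.014 -0.001 -1" --pt "0 0 3.7 -0.038 -0.0115 -0.001 -1" --pt "0 0 3.7 -0.0385 -0.009 -0.001 -1" --pt "0 0 3.7 -0.039 -0.0065 -0.001 -1" --pt "0 0 3.7 -0.039 -0.004 -0.001 -1" --pt "0 0 3.7 -0.0395 -0.0015 -0.001 -1" --pt "0 0 3.7 -0.0395 0.0015 -0.001 -1" --pt "0 0 0 0 0 0 -1" --force 40

```text
time: 1.1
ee_pos: [0.4325, 0.3418, 0.2436]
eef_rot: [0.425, 0.905, -0.004, -0.001]
ft_force: [-0.4, 0.1, 0.1]
width: 0.0871
```

```bash
python3 - <<'E'
from h import *
P=camera_params("wrist"); s=read_state(); p,d=camera("wrist"); cv2.imwrite("pics/w1.png",p); np.savez("w1.npz",d=d,M=P["world_from_camera"])
print(s["ee_pos"],s["ft_force"])
W=world(d,P);Z=W[...,2]
print("table",np.median(Z[(abs(Z)<.02)&(d>0)]))
m=(np.hypot(W[...,0]-.427,W[...,1]-.355)<.03)&(Z>.110)&(Z<.13)&(d>0); print("handle",rect(W[m][:,:2]),m.sum(),np.median(Z[m]))
for k,c in dict(stand=(.427,.355),A=(.453,.15),B=(.433,-.058)).items():
    m=(np.hypot(W[...,0]-c[0],W[...,1]-c[1])<.062)&(Z>.05)&(Z<.064)&(d>0)
    if m.sum()>50: print(k,rect(W[m][:,:2]),m.sum(),np.median(Z[m]))
E
python3 plan.py .427 .355 .092 40.6 8
```

```text
[0.43250403 0.34177836 0.24362356] [-0.44679822  0.14485445  0.11592267]
table -0.00011868076140517103
handle (array([425.2, 354.4]), array([23.9, 24.4]), 40.6) 929 0.11976830410893208
stand (array([425.2, 354.6]), array([80.4, 81.2]), 21.8) 5321 0.05797401300722482
A (array([455.8, 148.2]), array([55. , 86.6]), 62.5) 1733 0.05980890007540263
t 1.15 pos [0.4304 0.3441 0.2434] yaw 39.9 F [-0.7  0.2 -0.5] w 0.0871 q [-0.95  0.17  0.21  1.66 -0.04  1.33 -0.03]
total turn [-0.5  0.1 -0.7] world shift [-0.0034  0.0109 -0.1514] dist 0.1518
[-0.1, 0.0, -0.1, 0.0013, 0.0007, 0.0189]
[-0.1, 0.0, -0.1, 0.0013, 0.0007, 0.0189]
[-0.1, 0.0, -0.1, 0.0013, 0.0007, 0.0189]
[-0.1, 0.0, -0.1, 0.0013, 0.0007, 0.0189]
[-0.1, 0.0, -0.1, 0.0013, 0.0006, 0.0189]
[-0.1, 0.0, -0.1, 0.0013, 0.0006, 0.0189]
[-0.1, 0.0, -0.1, 0.0013, 0.0006, 0.0189]
[-0.1, 0.0, -0.1, 0.0013, 0.0006, 0.0189]
```

View pics/w1.png

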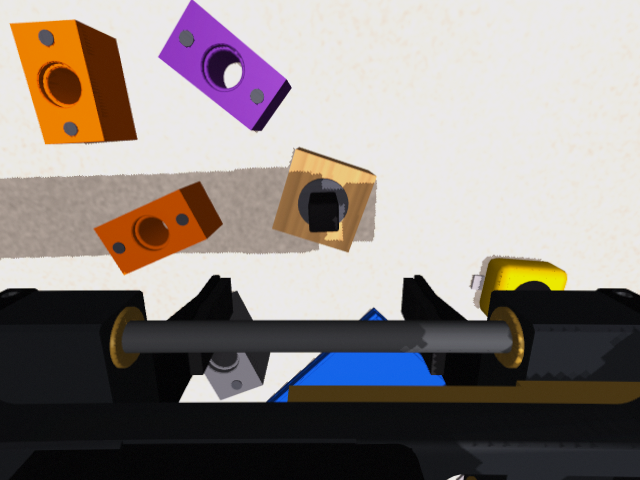

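The wrist view shows the gauge handle at (323,210) on the stand, with orange and purple decoys at the upper left and grey block A half hidden at (225,360). The handle fix agrees with the other cameras to within 2 mm.

Request:
send_rows --pt "-0.2 0 -0.3 0.003 0.001 0.025 -1" --pt "-0.2 0 -0.2 0.003 0.001 0.025 -1" --pt "-0.1 0 -0.2 0.003 0.001 0.025 -1" --pt "0 0 0 0.002 0.0005 0.025 -1" --pt "0 0 0 0 0 0.02 -1" --pt "0 0 0 0 0 0.012 -1" --pt "0 0 0 0 0 0.008 -1" --pt "0 0 0 0 0 0.004 -1" --pt "0 0 0 0 0 0 -1" --pt "0 0 0 0 0 0 -1"

```text
time: 2.15
ee_pos: [0.4195, 0.3622, 0.0944]
eef_rot: [0.411, 0.912, 0.001, -0.001]
ft_force: [0.1, -0.3, -0.1]
width: 0.0869
```

```bash
python3 plan.py .426 .3548 .092 40.6 1
```

```text
t 2.15 pos [0.4195 0.3622 0.0944] yaw 41.4 F [ 0.1 -0.3 -0.1] w 0.0869 q [-0.95  0.31  0.19  1.83 -0.07  1.02 -0.02]
total turn [ 0.  -0.2  0.8] world shift [ 0.0065 -0.0074 -0.0024] dist 0.0102
[0.0, -0.2, 0.8, -0.0099, 0.0, 0.0024]
```

Request:
send_rows --pt "0 0 0.4 -0.005 0 0.001 -1" --pt "0 0 0.3 -0.003 0 0.001 -1" --pt "0 0 0 -0.001 0 0 -1" --pt "0 0 0 0 0 0 -1" --pt "0 0 0 0 0 0 1" --pt "0 0 0 0 0 0 1" --pt "0 0 0 0 0 0 1" --pt "0 0 0 0 0 0 1" --pt "0 0 0 0 0 0 1" --pt "0 0 0 0 0 0 1" --force 40

```text
time: 3.15
ee_pos: [0.4271, 0.3555, 0.0945]
eef_rot: [0.418, 0.909, 0.003, -0.001]
ft_force: [0.1, -0.0, 0.3]
width: 0.0468
```

```bash
python3 plan.py .426 .3548 .092 40.6 1
```

```text
t 3.15 pos [0.4271 0.3555 0.0945] yaw 40.6 F [ 0.1 -0.   0.3] w 0.0468 q [-0.94  0.31  0.19  1.83 -0.07  1.01 -0.01]
total turn [ 0.3 -0.2  0. ] world shift [-0.0011 -0.0007 -0.0025] dist 0.0029
[0.3, -0.2, 0.0, 0.0002, -0.0013, 0.0025]
```

Request:
send_rows --pt "0.3 -0.2 0 0 -0.001 0 1" --pt "0 0 0 0 0 0 1" --pt "0 0 0 0 0 0 1" --pt "0 0 0 0 0 0 1" --pt "0 0 0 0 0 0 1" --pt "0 0 0 0 0 0 1" --pt "0 0 0 0 0 -0.005 1" --pt "0 0 0 0 0 -0.01 1" --pt "0 0 0 0 0 -0.02 1" --pt "0 0 0 0 0 -0.03 1"

```text
time: 4.15
ee_pos: [0.4238, 0.3526, 0.1579]
eef_rot: [0.418, 0.909, -0.005, -0.002]
ft_force: [0.6, 1.2, -2.7]
width: 0.0237
```

```bash
python3 plan.py .4535 .1495 .175 45 6
```

```text
t 4.15 pos [0.4238 0.3526 0.1579] yaw 40.6 F [ 0.6  1.2 -2.7] w 0.0237 q [-0.95  0.24  0.2   1.76 -0.05  1.16 -0.03]
total turn [-0.6  0.1 -4.4] world shift [ 0.0297 -0.2031  0.0171] dist 0.206
[-0.1, 0.0, -0.7, -0.0289, -0.0183, -0.0026]
[-0.1, 0.0, -0.7, -0.0287, -0.0187, -0.0026]
[-0.1, 0.0, -0.7, -0.0284, -0.019, -0.0027]
[-0.1, 0.0, -0.7, -0.0282, -0.0194, -0.0027]
[-0.1, 0.0, -0.7, -0.0279, -0.0197, -0.0028]
[-0.1, 0.0, -0.7, -0.0277, -0.0201, -0.0028]
```

Request:
send_rows --pt "-0.3 0 0 0 0 -0.012 1" --pt "-0.3 0 0 -0.017 -0.011 -0.003 1" --pt "0 0 0 -0.034 -0.022 0 1" --pt "0 0 0 -0.037 -0.024 0 1" --pt "0 0 0 -0.034 -0.021 0 1" --pt "0 0 0 -0.023 -0.014 0 1" --pt "0 0 0 -0.013 -0.008 0 1" --pt "0 0 0 -0.007 -0.004 0 1" --pt "0 0 0 -0.002 -0.001 0 1" --pt "0 0 0 0 0 0 1"

```text
time: 5.15
ee_pos: [0.454, 0.1532, 0.1775]
eef_rot: [0.416, 0.909, 0.005, 0.002]
ft_force: [0.5, -0.4, -2.8]
width: 0.024
```

```bash
python3 plan.py .4535 .1495 .15 40.6 1
python3 - <<'E'
from h import *
for n in ("scene","top"):
    p,d=camera(n); cv2.imwrite(f"pics/{n}2.png",p); np.save(f"{n}2.npy",d)
p=cv2.imread("pics/scene2.png")[180:360,290:490]; q=cv2.imread("pics/top2.png")[190:290,190:300]
cv2.imwrite("pics/crop2.png",np.hstack([cv2.resize(p,(400,360),interpolation=2),cv2.convertScaleAbs(cv2.resize(q,(396,360),interpolation=2),alpha=2)]))
print(read_state()["ee_pos"])
E
```

```text
t 5.15 pos [0.454  0.1532 0.1775] yaw 40.8 F [ 0.5 -0.4 -2.8] w 0.024 q [-0.75  0.04  0.34  1.94 -0.02  1.15  0.31]
total turn [ 0.6 -0.1  0.2] world shift [-0.0005 -0.0037 -0.0275] dist 0.0278
[0.6, -0.1, 0.2, -0.0025, -0.003, 0.0275]
[0.4538716  0.15373967 0.17751991]
```

View pics/crop2.png

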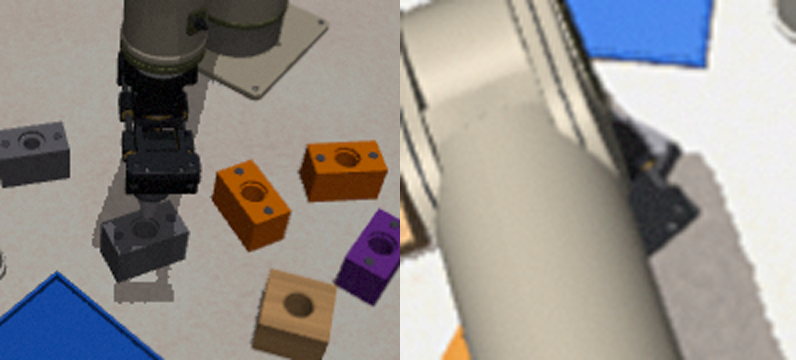

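Request:
send_rows --pt "0.3 -0.1 0.1 -0.001 -0.0015 0.004 1" --pt "0.2 0 0 -0.0005 -0.001 0.006 1" --pt "0.1 0 0 -0.0005 -0.0005 0.006 1" --pt "0 0 0 0 0 0.005 1" --pt "0 0 0 0 0 0.003 1" --pt "0 0 0 0 0 0.002 1" --pt "0 0 0 0 0 0.001 1" --pt "0 0 0 0 0 0 1" --pt "0 0 0 0 0 0 1" --pt "0 0 0 0 0 0 1"

```text
time: 6.25
ee_pos: [0.4522, 0.1525, 0.1474]
eef_rot: [0.415, 0.91, -0.001, -0.0]
ft_force: [0.6, 0.4, -3.1]
width: 0.0242
```

```bash
python3 plan.py .4527 .1497 .142 40.6 1
python3 - <<'E'
from h import *
p,d=camera("scene"); cv2.imwrite("pics/scene3.png",p); np.save("scene3.npy",d)
q=cv2.resize(p[245:335,310:410],(800,720),interpolation=2)[:600]; cv2.imwrite("pics/crop3.png",q)
E
```

```text
t 6.25 pos [0.4522 0.1525 0.1474] yaw 41.0 F [ 0.6  0.4 -3.1] w 0.0242 q [-0.75  0.08  0.34  1.97 -0.03  1.1   0.32]
total turn [-0.1  0.   0.4] world shift [ 0.0005 -0.0028 -0.0054] dist 0.0061
[-0.1, 0.0, 0.4, -0.0024, -0.0014, 0.0054]
```

View pics/crop3.png

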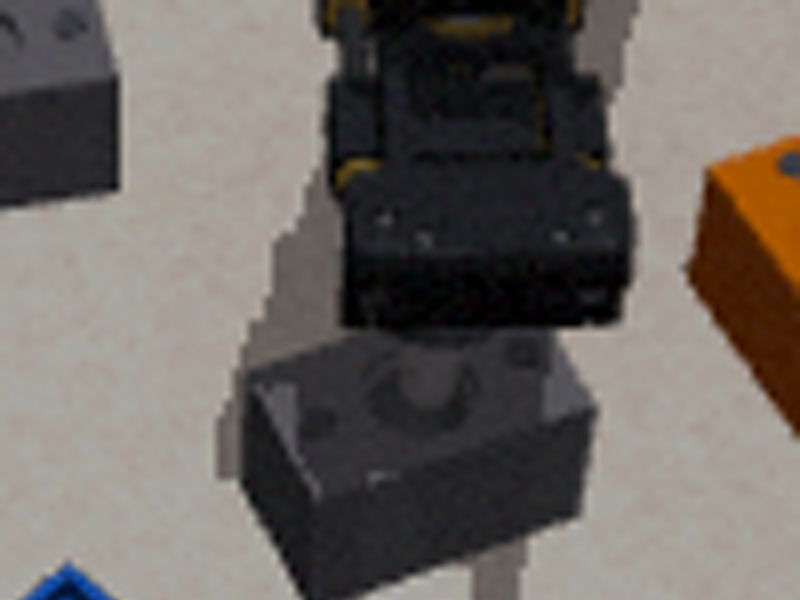

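The scene crop shows the stand empty and the tip just over the counterbore of block A (430,385 in the crop), slightly to the right, which matches the measured 2.8 mm offset in y. I'll shift across and then lower gently.

Request:
send_rows --pt "0 0 0 -0.0015 -0.001 0 1" --pt "0 0 0 -0.001 -0.0005 0 1" --pt "0 0 0 0 0 0 1" --pt "0 0 0 0 0 0.002 1" --pt "0 0 0 0 0 0.003 1" --pt "0 0 0 0 0 0.003 1" --pt "0 0 0 0 0 0.003 1" --pt "0 0 0 0 0 0.003 1" --pt "0 0 0 0 0 0.003 1" --pt "0 0 0 0 0 0.002 1"

```text
time: 7.3
ee_pos: [0.4528, 0.1494, 0.127]
eef_rot: [0.415, 0.91, -0.001, -0.0]
ft_force: [-0.2, -0.4, -3.9]
width: 0.0237
```

```bash
python3 plan.py .4527 .1497 .1165 40.6 1
```

```text
t 7.3 pos [0.4528 0.1494 0.127 ] yaw 41.0 F [-0.2 -0.4 -3.9] w 0.0237 q [-0.74  0.1   0.35  1.99 -0.04  1.05  0.34]
total turn [-0.1  0.   0.4] world shift [-0.0001  0.0003 -0.0105] dist 0.0105
[-0.1, 0.0, 0.4, 0.0003, 0.0001, 0.0105]
```

Request:
send_rows --pt "0 0 0 0 0 0.003 1" --pt "0 0 0 0 0 0.003 1" --pt "0 0 0 0 0 0.003 1" --pt "0 0 0 0 0 0.002 1" --pt "0 0 0 0 0 0.002 1" --pt "0 0 0 0 0 0.002 1" --pt "0 0 0 0 0 0.002 1" --pt "0 0 0 0 0 0.002 1" --pt "0 0 0 0 0 0.002 1" --pt "0 0 0 0 0 0.002 1"

```text
time: 8.3
ee_pos: [0.4529, 0.1494, 0.102]
eef_rot: [0.415, 0.91, -0.001, 0.0]
ft_force: [0.2, -0.1, -3.3]
width: 0.024
```

```bash
python3 plan.py .4527 .1497 .1165 40.6 1
```

```text
t 8.3 pos [0.4529 0.1494 0.102 ] yaw 41.0 F [ 0.2 -0.1 -3.3] w 0.024 q [-0.74  0.14  0.34  2.02 -0.05  1.    0.35]
total turn [-0.1  0.   0.4] world shift [-0.0002  0.0003  0.0145] dist 0.0145
[-0.1, 0.0, 0.4, 0.0004, 0.0, -0.0145]
```

Request:
send_rows --pt "0 0 0 0 0 0.002 1" --pt "0 0 0 0 0 0.002 1" --pt "0 0 0 0 0 0.0015 1" --pt "0 0 0 0 0 0.0015 1" --pt "0 0 0 0 0 0.0015 1" --pt "0 0 0 0 0 0.0015 1" --pt "0 0 0 0 0 0.0015 1" --pt "0 0 0 0 0 0.0015 1" --pt "0 0 0 0 0 0.001 1" --pt "0 0 0 0 0 0.001 1"

```text
time: 9.3
ee_pos: [0.4537, 0.1497, 0.0965]
eef_rot: [0.415, 0.91, 0.001, -0.002]
ft_force: [-5.3, -1.7, 10.6]
width: 0.0235
```

```bash
python3 plan.py .433 -.058 .175 40.6 1
```

```text
t 9.3 pos [0.4537 0.1497 0.0965] yaw 40.9 F [-5.3 -1.7 10.6] w 0.0235 q [-0.73  0.15  0.34  2.02 -0.06  0.98  0.36]
total turn [-0.  -0.2  0.3] world shift [-0.0207 -0.2077  0.0785] dist 0.223
[0.0, -0.2, 0.3, -0.1431, -0.1517, -0.079]
```

Block A took the gauge down to the flange: TCP 0.0965 is exactly 50 mm deep, with contact felt. So A is too loose.

Request:
send_rows --pt "0 0 0 0 0 -0.005 1" --pt "0 0 0 0 0 -0.015 1" --pt "0 0 0 0 0 -0.023 1" --pt "0 0 0 0 0 -0.023 1" --pt "0 0 0 0 0 -0.012 1" --pt "0 0 0 -0.011 -0.012 0 1" --pt "0 0 0 -0.023 -0.024 0 1" --pt "0 0 0 -0.028 -0.03 0 1" --pt "0 0 0 -0.028 -0.03 0 1" --pt "0 0 0 -0.02 -0.021 0 1"

```text
time: 10.3
ee_pos: [0.4353, -0.0148, 0.1748]
eef_rot: [0.412, 0.911, -0.0, -0.002]
ft_force: [0.8, -0.0, -3.0]
width: 0.0238
```

```bash
python3 plan.py .433 -.058 .165 40.6 1
```

```text
t 10.3 pos [ 0.4353 -0.0148  0.1748] yaw 41.3 F [ 0.8 -0.  -3. ] w 0.0238 q [-0.58 -0.07  0.5   2.04  0.03  1.16  0.63]
total turn [-0.1 -0.2  0.7] world shift [-0.0023 -0.0432 -0.0098] dist 0.0443
[-0.1, -0.2, 0.7, -0.031, -0.0302, 0.0097]
```

Request:
send_rows --pt "0 0 0.3 -0.013 -0.012 0 1" --pt "0 -0.1 0.2 -0.009 -0.009 0 1" --pt "0 0 0.2 -0.005 -0.005 0.004 1" --pt "0 0 0 -0.002 -0.002 0.006 1" --pt "0 0 0 -0.001 -0.001 0.006 1" --pt "0 0 0 0 0 0.004 1" --pt "0 0 0 0 0 0.003 1" --pt "0 0 0 0 0 0.002 1" --pt "0 0 0 0 0 0.001 1" --pt "0 0 0 0 0 0 1"

```text
time: 11.3
ee_pos: [0.4295, -0.0612, 0.143]
eef_rot: [0.419, 0.908, -0.002, -0.004]
ft_force: [-1.0, -0.1, -2.9]
width: 0.024
```

```bash
python3 plan.py .433 -.058 .145 40.6 1
python3 - <<'E'
from h import *
p,d=camera("scene"); cv2.imwrite("pics/scene4.png",p); np.save("scene4.npy",d)
P=camera_params("scene"); print("A centre px",proj([.453,.15,.06],P),"B",proj([.433,-.058,.06],P), "o1", proj([.315,.223,.06],P))
W=world(d,P);Z=W[...,2]
m=(np.hypot(W[...,0]-.453,W[...,1]-.15)<.062)&(Z>.05)&(Z<.066)&(d>0); print(rect(W[m][:,:2]))
q=cv2.resize(p[200:320,265:395],(780,720),interpolation=2)[:600]; cv2.imwrite("pics/crop4.png",q)
E
```

```text
t 11.3 pos [ 0.4295 -0.0612  0.143 ] yaw 40.5 F [-1.  -0.1 -2.9] w 0.024 q [-0.53 -0.03  0.57  2.08  0.02  1.09  0.73]
total turn [-0.4 -0.3 -0.1] world shift [0.0035 0.0032 0.002 ] dist 0.0052
[-0.4, -0.3, -0.1, 0.0002, 0.0047, -0.0021]
A centre px [[362.00398332 292.75617545]] B [[305.14347465 249.26373287]] o1 [[416.5348481  274.42811628]]
(array([453.5, 150.2]), array([59.5, 98.1]), 64.7)
```

View pics/crop4.png

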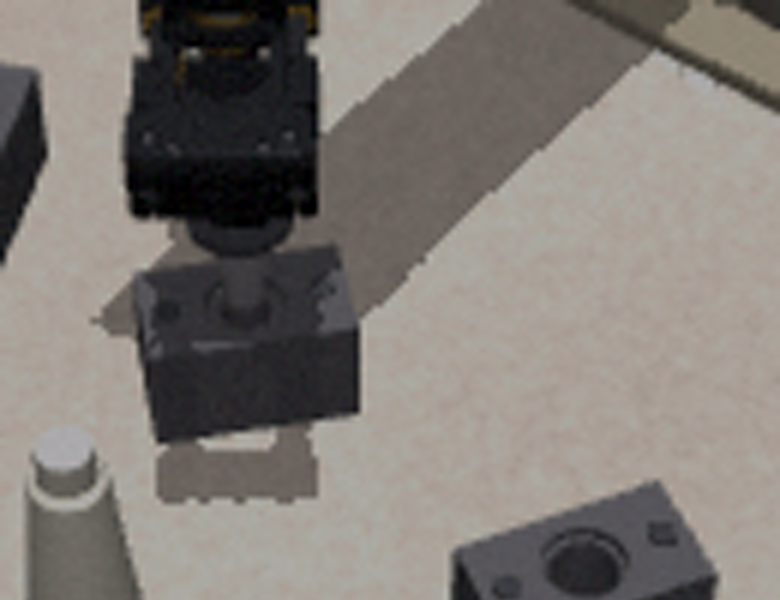

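The tip is just inside B's counterbore, about 4.7 mm off along tool y. A has not shifted: it measures (453.5, 150.2) mm. Correcting, then lowering.

Request:
send_rows --pt "-0.2 -0.2 0 0 0.0025 0 1" --pt "-0.2 -0.1 0 0 0.0015 0 1" --pt "0 0 0 0 0.0005 0 1" --pt "0 0 0 0 0 0 1" --pt "0 0 0 0 0 0.0015 1" --pt "0 0 0 0 0 0.002 1" --pt "0 0 0 0 0 0.002 1" --pt "0 0 0 0 0 0.002 1" --pt "0 0 0 0 0 0.002 1" --pt "0 0 0 0 0 0.002 1"

```text
time: 12.35
ee_pos: [0.4338, -0.0579, 0.1312]
eef_rot: [0.419, 0.908, 0.001, 0.001]
ft_force: [0.1, 1.0, -2.5]
width: 0.0239
```

```bash
python3 plan.py .433 -.058 .1165 40.6 1
```

```text
t 12.35 pos [ 0.4338 -0.0579  0.1312] yaw 40.5 F [ 0.1  1.  -2.5] w 0.0239 q [-0.53 -0.01  0.57  2.09  0.01  1.05  0.74]
total turn [ 0.1  0.1 -0.1] world shift [-0.0008 -0.0001 -0.0147] dist 0.0148
[0.1, 0.1, -0.1, 0.0005, -0.0007, 0.0147]
```

Request:
send_rows --pt "0 0 0 0 0 0.003 1" --pt "0 0 0 0 0 0.003 1" --pt "0 0 0 0 0 0.002 1" --pt "0 0 0 0 0 0.002 1" --pt "0 0 0 0 0 0.0015 1" --pt "0 0 0 0 0 0.0015 1" --pt "0 0 0 0 0 0.0015 1" --pt "0 0 0 0 0 0.0015 1" --pt "0 0 0 0 0 0.001 1" --pt "0 0 0 0 0 0.001 1"

```text
time: 13.35
ee_pos: [0.434, -0.0582, 0.1164]
eef_rot: [0.419, 0.908, 0.002, -0.0]
ft_force: [-7.1, -0.1, 13.0]
width: 0.0238
```

```bash
python3 plan.py .436 -.2418 .17 40.6 1
```

```text
t 13.35 pos [ 0.434  -0.0582  0.1164] yaw 40.4 F [-7.1 -0.1 13. ] w 0.0238 q [-0.53  0.02  0.57  2.11 -0.01  1.02  0.76]
total turn [ 0.1 -0.1 -0.2] world shift [ 0.002  -0.1836  0.0536] dist 0.1913
[0.1, -0.1, -0.2, -0.141, -0.1174, -0.0542]
```

B stopped at TCP 0.1164, exactly 30 mm deep with contact felt, so B is the good one. Now C.

Request:
send_rows --pt "0 0 0 0 0 -0.005 1" --pt "0 0 0 0 0 -0.015 1" --pt "0 0 0 0 0 -0.02 1" --pt "0 0 0 0 0 -0.013 1" --pt "0 0 0 -0.014 -0.012 0 1" --pt "0 0 0 -0.028 -0.023 0 1" --pt "0 0 0 -0.031 -0.026 0 1" --pt "0 0 0 -0.028 -0.023 0 1" --pt "0 0 0 -0.02 -0.016 0 1" --pt "0 0 0 -0.011 -0.009 0 1"

```text
time: 14.35
ee_pos: [0.4384, -0.2335, 0.1736]
eef_rot: [0.416, 0.909, 0.002, 0.002]
ft_force: [-0.7, 0.8, -2.0]
width: 0.0241
```

```bash
python3 plan.py .436 -.2415 .145 40.6 1
```

```text
t 14.35 pos [ 0.4384 -0.2335  0.1736] yaw 40.8 F [-0.7  0.8 -2. ] w 0.0241 q [-0.33  0.1   0.78  1.92 -0.08  1.15  1.19]
total turn [0.4 0.1 0.2] world shift [-0.0024 -0.008  -0.0286] dist 0.0298
[0.4, 0.1, 0.2, -0.0044, -0.0073, 0.0286]
```

Request:
send_rows --pt "0.2 0.1 0.2 -0.002 -0.003 0 1" --pt "0.2 0 0 -0.0015 -0.002 0.004 1" --pt "0 0 0 -0.001 -0.001 0.007 1" --pt "0 0 0 0 0 0.007 1" --pt "0 0 0 0 0 0.005 1" --pt "0 0 0 0 0 0.003 1" --pt "0 0 0 0 0 0.001 1" --pt "0 0 0 0 0 0 1" --pt "0 0 0 0 0 0 1" --pt "0 0 0 0 0 0 1"

```text
time: 15.35
ee_pos: [0.4369, -0.2388, 0.1438]
eef_rot: [0.417, 0.909, -0.0, -0.001]
ft_force: [0.1, 0.3, -3.0]
width: 0.0239
```

```bash
python3 plan.py .436 -.2415 .1405 40.6 1
python3 - <<'E'
from h import *
p,d=camera("scene"); cv2.imwrite("pics/scene5.png",p); np.save("scene5.npy",d)
q=cv2.resize(p[175:265,210:330],(800,600),interpolation=2); cv2.imwrite("pics/crop5.png",q)
E
```

```text
t 15.35 pos [ 0.4369 -0.2388  0.1438] yaw 40.7 F [ 0.1  0.3 -3. ] w 0.0239 q [-0.31  0.15  0.78  1.94 -0.12  1.09  1.23]
total turn [-0.1 -0.1  0.1] world shift [-0.0009 -0.0027 -0.0033] dist 0.0043
[-0.1, -0.1, 0.1, -0.0015, -0.0024, 0.0033]
```

View pics/crop5.png

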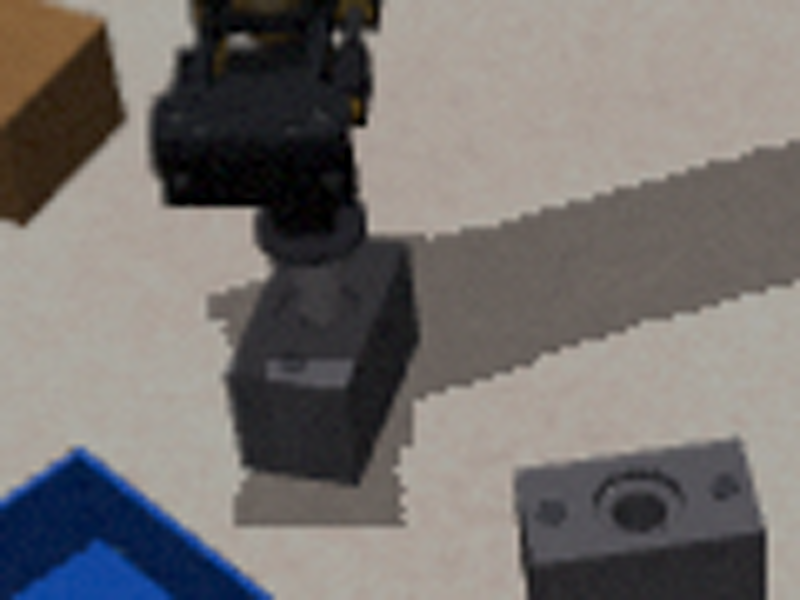

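The tip is inside C's counterbore. Correcting by about 2.5 mm, then lowering gently to the ledge.

Request:
send_rows --pt "0 0 0 -0.001 -0.0015 0 1" --pt "0 0 0 -0.0005 -0.001 0 1" --pt "0 0 0 0 0 0 1" --pt "0 0 0 0 0 0.001 1" --pt "0 0 0 0 0 0.0015 1" --pt "0 0 0 0 0 0.0015 1" --pt "0 0 0 0 0 0.0015 1" --pt "0 0 0 0 0 0.0015 1" --pt "0 0 0 0 0 0.0015 1" --pt "0 0 0 0 0 0.0015 1"

```text
time: 16.4
ee_pos: [0.4375, -0.2435, 0.1392]
eef_rot: [0.418, 0.909, 0.001, 0.001]
ft_force: [-7.8, 3.1, 19.9]
width: 0.0236
```

```bash
python3 plan.py .436 -.2415 .1405 40.6 1
```

```text
t 16.4 pos [ 0.4375 -0.2435  0.1392] yaw 40.6 F [-7.8  3.1 19.9] w 0.0236 q [-0.3   0.17  0.79  1.94 -0.14  1.08  1.25]
total turn [0.1 0.  0. ] world shift [-0.0015  0.002   0.0013] dist 0.0029
[0.1, 0.0, 0.0, 0.0025, 0.0002, -0.0013]
```

C stopped the tip on the ledge (TCP 0.139, 20 N), so C is too tight. Now returning the gauge to the stand.

Request:
send_rows --pt "0 0 0 0 0 -0.005 1" --pt "0 0 0 0 0 -0.015 1" --pt "0 0 0 0 0 -0.018 1" --pt "0 0 0 0.012 0.01 -0.003 1" --pt "0 0 0 0.023 0.019 0 1" --pt "0 0 0 0.032 0.027 0 1" --pt "0 0 0 0.035 0.0285 0 1" --pt "0 0 0 0.035 0.0285 0 1" --pt "0 0 0 0.035 0.0285 0 1" --pt "0 0 0 0.035 0.0285 0 1"

```text
time: 17.4
ee_pos: [0.432, 0.0262, 0.1826]
eef_rot: [0.424, 0.906, 0.0, 0.003]
ft_force: [1.2, -0.2, -2.2]
width: 0.0235
```

```bash
python3 plan.py .4265 .355 .178 40.6 1
```

```text
t 17.4 pos [0.432  0.0262 0.1826] yaw 39.8 F [ 1.2 -0.2 -2.2] w 0.0235 q [-0.64 -0.09  0.46  2.04  0.05  1.17  0.49]
total turn [ 0.2  0.3 -0.8] world shift [-0.0055  0.3288 -0.0046] dist 0.3289
[0.2, 0.3, -0.8, 0.256, 0.2064, 0.004]
```

Request:
send_rows --pt "0 0 -0.2 0.035 0.028 0 1" --pt "0.1 0.1 -0.2 0.035 0.028 0 1" --pt "0.1 0.1 -0.2 0.035 0.028 0 1" --pt "0 0.1 -0.2 0.035 0.028 0 1" --pt "0 0 0 0.031 0.025 0 1" --pt "0 0 0 0.027 0.022 0 1" --pt "0 0 0 0.022 0.018 0 1" --pt "0 0 0 0.016 0.013 0 1" --pt "0 0 0 0.01 0.008 0 1" --pt "0 0 0 0.005 0.004 0 1"

```text
time: 18.4
ee_pos: [0.4179, 0.3679, 0.1812]
eef_rot: [0.414, 0.91, 0.001, -0.0]
ft_force: [0.7, -1.0, -3.3]
width: 0.0236
```

```bash
python3 plan.py .4265 .355 .15 40.6 1
```

```text
t 18.4 pos [0.4179 0.3679 0.1812] yaw 41.1 F [ 0.7 -1.  -3.3] w 0.0236 q [-0.96  0.22  0.18  1.73 -0.04  1.19 -0.05]
total turn [ 0.1 -0.1  0.5] world shift [ 0.0086 -0.0129 -0.0312] dist 0.0349
[0.1, -0.1, 0.5, -0.0154, -0.0021, 0.0312]
```

Request:
send_rows --pt "0 0 0.2 -0.006 0 0 1" --pt "0 0 0.2 -0.005 -0.001 0 1" --pt "0 0 0 -0.003 0 0.004 1" --pt "0 0 0 -0.001 0 0.006 1" --pt "0 0 0 0 0 0.006 1" --pt "0 0 0 0 0 0.004 1" --pt "0 0 0 0 0 0.003 1" --pt "0 0 0 0 0 0.001 1" --pt "0 0 0 0 0 0 1" --pt "0 0 0 0 0 0 1"

```text
time: 19.4
ee_pos: [0.4291, 0.3502, 0.1546]
eef_rot: [0.42, 0.908, -0.0, -0.0]
ft_force: [-0.2, -0.3, -2.0]
width: 0.0239
```

```bash
python3 plan.py .4265 .355 .0945 40.6 1
```

```text
t 19.4 pos [0.4291 0.3502 0.1546] yaw 40.4 F [-0.2 -0.3 -2. ] w 0.0239 q [-0.93  0.24  0.19  1.77 -0.05  1.14 -0.02]
total turn [-0.   0.  -0.2] world shift [-0.0026  0.0048 -0.0601] dist 0.0604
[0.0, 0.0, -0.2, 0.0054, 0.0011, 0.0601]
```

Request:
send_rows --pt "0 0 -0.1 0.002 0.0005 0 1" --pt "0 0 0 0.002 0.0005 0 1" --pt "0 0 0 0.001 0 0 1" --pt "0 0 0 0 0 0.003 1" --pt "0 0 0 0 0 0.008 1" --pt "0 0 0 0 0 0.011 1" --pt "0 0 0 0 0 0.012 1" --pt "0 0 0 0 0 0.009 1" --pt "0 0 0 0 0 0.006 1" --pt "0 0 0 0 0 0.003 1"

```text
time: 20.4
ee_pos: [0.426, 0.3551, 0.0976]
eef_rot: [0.418, 0.908, -0.001, -0.0]
ft_force: [0.5, 0.6, -3.2]
width: 0.0236
```

```bash
python3 plan.py .4265 .355 .0945 40.6 1
```

```text
t 20.4 pos [0.426  0.3551 0.0976] yaw 40.5 F [ 0.5  0.6 -3.2] w 0.0236 q [-0.93  0.3   0.18  1.82 -0.06  1.02 -0.02]
total turn [-0.1  0.  -0.1] world shift [ 0.0005 -0.0001 -0.0031] dist 0.0032
[-0.1, 0.0, -0.1, -0.0004, 0.0003, 0.0031]
```

Request:
send_rows --pt "0 0 0 0 0 0.0015 1" --pt "0 0 0 0 0 0.0015 1" --pt "0 0 0 0 0 0.001 1" --pt "0 0 0 0 0 0.001 1" --pt "0 0 0 0 0 0 -1" --pt "0 0 0 0 0 0 -1" --pt "0 0 0 0 0 0 -1" --pt "0 0 0 0 0 0 -1" --pt "0 0 0 0 0 0 -1" --pt "0 0 0 0 0 0 -1"

```text
time: 21.4
ee_pos: [0.4278, 0.3569, 0.0963]
eef_rot: [0.419, 0.908, 0.002, 0.001]
ft_force: [0.6, -0.6, 0.1]
width: 0.0637
```

```bash
python3 plan.py .4265 .355 .17 40.6 1; python3 plan.py .453 .150 .17 62.6 8
```

```text
t 21.4 pos [0.4278 0.3569 0.0963] yaw 40.5 F [ 0.6 -0.6  0.1] w 0.0637 q [-0.93  0.31  0.18  1.82 -0.06  1.02 -0.02]
total turn [ 0.3 -0.  -0.1] world shift [-0.0013 -0.0019  0.0737] dist 0.0737
[0.3, 0.0, -0.1, -0.0005, -0.0019, -0.0737]
t 21.4 pos [0.4278 0.3569 0.0963] yaw 40.5 F [ 0.6 -0.6  0.1] w 0.0637 q [-0.93  0.31  0.18  1.82 -0.06  1.02 -0.02]
total turn [  0.3   0.  -22.1] world shift [ 0.0252 -0.2069  0.0737] dist 0.2211
[0.0, 0.0, -2.8, -0.0217, -0.0144, -0.0093]
[0.0, 0.0, -2.8, -0.021, -0.0154, -0.0093]
[0.0, 0.0, -2.8, -0.0202, -0.0164, -0.0093]
[0.0, 0.0, -2.8, -0.0194, -0.0174, -0.0093]
[0.0, 0.0, -2.8, -0.0185, -0.0183, -0.0093]
[0.0, 0.0, -2.8, -0.0176, -0.0192, -0.0092]
[0.0, 0.0, -2.8, -0.0167, -0.02, -0.0092]
[0.0, 0.0, -2.8, -0.0157, -0.0208, -0.0092]
```

Request:
send_rows --pt "0.1 0 0 0 0 -0.008 -1" --pt "0.1 0 0 0 0 -0.02 -1" --pt "0 0 0 0 0 -0.025 -1" --pt "0 0 0 0 0 -0.018 -1" --pt "0 0 -3 -0.012 -0.009 -0.003 -1" --pt "0 0 -4 -0.024 -0.018 0 -1" --pt "0 0 -4 -0.03 -0.027 0 -1" --pt "0 0 -4 -0.028 -0.029 0 -1" --pt "0 0 -4 -0.021 -0.024 0 -1" --pt "0 0 -3 -0.012 -0.015 0 -1"

```text
time: 22.4
ee_pos: [0.4475, 0.1788, 0.1784]
eef_rot: [0.228, 0.974, 0.002, 0.001]
ft_force: [-0.8, 0.3, -0.5]
width: 0.0868
```

```bash
python3 - <<'E'
from h import *
P=camera_params("scene"); p,d=camera("scene"); cv2.imwrite("pics/scene6.png",p)
W=world(d,P);Z=W[...,2]
m=(np.hypot(W[...,0]-.427,W[...,1]-.355)<.05)&(Z>.105)&(d>0); print("handle",rect(W[m][:,:2]),m.sum(),Z[m].max())
E
python3 plan.py .453 .150 .12 62.6 4
```

```text
handle (array([428.1, 355. ]), array([25.5, 24.3]), 40.2) 139 0.12131595855275257
t 22.45 pos [0.4483 0.176  0.1785] yaw 63.7 F [ 0.6 -3.6 -0.2] w 0.087 q [-0.74  0.05  0.28  1.93 -0.02  1.16  0.66]
total turn [0.3 0.1 1.1] world shift [ 0.0047 -0.026  -0.0585] dist 0.0642
[0.1, 0.0, 0.3, -0.0039, -0.0054, 0.0146]
[0.1, 0.0, 0.3, -0.004, -0.0053, 0.0146]
[0.1, 0.0, 0.3, -0.004, -0.0053, 0.0146]
[0.1, 0.0, 0.3, -0.004, -0.0053, 0.0146]
```

View pics/scene6.png

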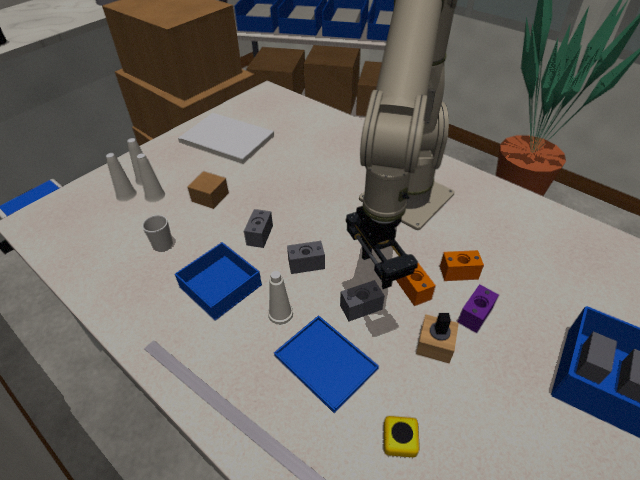

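The scene view shows the gauge back in the stand at (443,322), at the same place as before. Every other object is in place. Now I'll align over A, which is the loose block.

Request:
send_rows --pt "0.1 0 0.3 -0.006 -0.008 0.005 -1" --pt "0.1 0 0.3 -0.005 -0.007 0.012 -1" --pt "0 0 0.2 -0.003 -0.004 0.018 -1" --pt "0 0 0 -0.001 -0.001 0.018 -1" --pt "0 0 0 0 0 0.014 -1" --pt "0 0 0 0 0 0.01 -1" --pt "0 0 0 0 0 0.006 -1" --pt "0 0 0 0 0 0.002 -1" --pt "0 0 0 0 0 0 -1" --pt "0 0 0 0 0 0 -1"

```text
time: 23.45
ee_pos: [0.4532, 0.15, 0.0882]
eef_rot: [0.237, 0.972, 0.0, 0.001]
ft_force: [0.2, 0.8, -0.7]
width: 0.0869
```

```bash
python3 plan.py .453 .150 .035 62.6 1
```

```text
t 23.45 pos [0.4532 0.15   0.0882] yaw 62.6 F [ 0.2  0.8 -0.7] w 0.0869 q [-0.7   0.16  0.3   2.03 -0.06  0.96  0.73]
total turn [0.  0.1 0. ] world shift [-0.0002 -0.     -0.0532] dist 0.0532
[0.0, 0.1, 0.0, 0.0002, -0.0001, 0.0532]
```

Perfectly aligned. Descending and closing.

Request:
send_rows --pt "0 0 0 0 0 0.008 -1" --pt "0 0 0 0 0 0.014 -1" --pt "0 0 0 0 0 0.014 -1" --pt "0 0 0 0 0 0.01 -1" --pt "0 0 0 0 0 0.005 1" --pt "0 0 0 0 0 0.001 1" --pt "0 0 0 0 0 0 1" --pt "0 0 0 0 0 0 1" --pt "0 0 0 0 0 0 1" --pt "0 0 0 0 0 0 1" --force 45

```text
time: 24.45
ee_pos: [0.4556, 0.1514, 0.036]
eef_rot: [0.237, 0.972, 0.002, 0.003]
ft_force: [0.1, 0.4, -2.2]
width: 0.0537
```

```bash
python3 plan.py .453 .150 .16 62.6 1
```

```text
t 24.45 pos [0.4556 0.1514 0.036 ] yaw 62.6 F [ 0.1  0.4 -2.2] w 0.0537 q [-0.68  0.24  0.29  2.06 -0.09  0.84  0.76]
total turn [0.4 0.3 0. ] world shift [-0.0026 -0.0014  0.124 ] dist 0.124
[0.4, 0.3, 0.0, 0.0011, -0.0016, -0.124]
```

Request:
send_rows --pt "0 0 0 0 0 -0.008 1" --pt "0 0 0 0 0 -0.02 1" --pt "0 0 0 0 0 -0.028 1" --pt "0 0 0 0 0 -0.026 1" --pt "0 0 0 0 0 -0.012 1" --pt "0 0 0 -0.007 -0.015 0 1" --pt "0 0 0 -0.013 -0.03 0 1" --pt "0 0 0 -0.017 -0.04 0 1" --pt "0 0 0 -0.018 -0.042 0 1" --pt "0 0 0 -0.018 -0.042 0 1"

```text
time: 25.45
ee_pos: [0.4398, -0.0367, 0.1348]
eef_rot: [0.232, 0.973, 0.003, 0.003]
ft_force: [1.0, -0.7, -3.1]
width: 0.0537
```

```bash
python3 plan.py .50 -.14 .135 27 5;python3 plan.py .641 -.185 .135 -3.3 9
```

```text
t 25.45 pos [ 0.4398 -0.0367  0.1348] yaw 63.2 F [ 1.  -0.7 -3.1] w 0.0537 q [-0.5  -0.    0.49  2.08 -0.    1.06  1.09]
total turn [ 0.4  0.1 36.2] world shift [ 0.0602 -0.1033  0.0002] dist 0.1195
[0.1, 0.0, 7.2, -0.0201, -0.013, 0.0]
[0.1, 0.0, 7.2, -0.0215, -0.0104, 0.0]
[0.1, 0.0, 7.2, -0.0227, -0.0076, 0.0]
[0.1, 0.0, 7.2, -0.0234, -0.0047, 0.0]
[0.1, 0.0, 7.2, -0.0238, -0.0017, 0.0]
t 25.45 pos [ 0.4398 -0.0367  0.1348] yaw 63.2 F [ 1.  -0.7 -3.1] w 0.0537 q [-0.5  -0.    0.49  2.08 -0.    1.06  1.09]
total turn [ 0.5 -0.  66.5] world shift [ 2.012e-01 -1.483e-01  2.000e-04] dist 0.2499
[0.1, 0.0, 7.4, -0.0274, -0.0046, 0.0001]
[0.1, 0.0, 7.4, -0.0277, -0.0011, 0.0001]
[0.1, 0.0, 7.4, -0.0277, 0.0025, 0.0001]
[0.1, 0.0, 7.4, -0.0271, 0.0061, 0.0001]
[0.1, 0.0, 7.4, -0.0261, 0.0095, 0.0001]
[0.1, 0.0, 7.4, -0.0247, 0.0128, 0.0]
[0.1, 0.0, 7.4, -0.0228, 0.0158, 0.0]
[0.1, 0.0, 7.4, -0.0206, 0.0186, 0.0]
[0.1, 0.0, 7.4, -0.018, 0.0211, 0.0]
```

Request:
send_rows --pt "0.1 0 7.2 -0.02 -0.013 0 1" --pt "0.1 0 7.2 -0.0215 -0.0105 0 1" --pt "0.1 0 7.2 -0.0225 -0.0075 0 1" --pt "0.1 0 7.2 -0.0235 -0.0045 0 1" --pt "0 0 7.2 -0.024 -0.0015 0 1" --pt "0 0 7.2 -0.016 0.006 0 1" --pt "0 0 7.2 -0.012 0.012 0 1" --pt "0 0 7.2 -0.01 0.018 0 1" --pt "0 0 6 -0.006 0.02 0 1" --pt "0 0 2 -0.004 0.02 0 1"

```text
time: 26.45
ee_pos: [0.5761, -0.2016, 0.131]
eef_rot: [0.744, 0.668, -0.003, -0.002]
ft_force: [0.0, -0.4, -2.6]
width: 0.0533
```

```bash
python3 plan.py .641 -.185 .125 -3.3 4
```

```text
t 26.45 pos [ 0.5761 -0.2016  0.131 ] yaw -6.2 F [ 0.  -0.4 -2.6] w 0.0533 q [-0.29  0.46  0.71  1.66 -0.31  1.15  0.39]
total turn [-0.4  0.1 -2.9] world shift [ 0.0649  0.0166 -0.006 ] dist 0.0672
[-0.1, 0.0, -0.7, 0.0059, 0.0157, 0.0014]
[-0.1, 0.0, -0.7, 0.0057, 0.0158, 0.0014]
[-0.1, 0.0, -0.7, 0.0055, 0.0158, 0.0014]
[-0.1, 0.0, -0.7, 0.0053, 0.0159, 0.0015]
```

Request:
send_rows --pt "-0.1 0 -0.7 0.006 0.018 0 1" --pt "-0.1 0 -0.7 0.006 0.016 0 1" --pt "-0.1 0 -0.7 0.005 0.013 0.001 1" --pt "-0.1 0 -0.5 0.003 0.009 0.001 1" --pt "0 0 0 0.001 0.005 0 1" --pt "0 0 0 0 0.002 0 1" --pt "0 0 0 0 0 0 1" --pt "0 0 0 0 0 0 1" --pt "0 0 0 0 0 0 1" --pt "0 0 0 0 0 0 1"

```text
time: 27.45
ee_pos: [0.6376, -0.1941, 0.1255]
eef_rot: [0.732, 0.682, -0.004, -0.001]
ft_force: [1.1, -0.6, -2.6]
width: 0.0538
```

```bash
python3 plan.py .641 -.185 .042 -3.3 1
python3 - <<'E'
from h import *
p,d=camera("scene"); cv2.imwrite("pics/scene7.png",p)
cv2.imwrite("pics/crop7.png",cv2.resize(p[180:330,150:350],(800,600),interpolation=2))
E
```

```text
t 27.45 pos [ 0.6376 -0.1941  0.1255] yaw -4.1 F [ 1.1 -0.6 -2.6] w 0.0538 q [-0.25  0.58  0.67  1.5  -0.36  1.2   0.41]
total turn [-0.4  0.3 -0.8] world shift [ 0.0034  0.0091 -0.0835] dist 0.0841
[-0.4, 0.3, -0.8, 0.0098, 0.0034, 0.0834]
```

View pics/crop7.png

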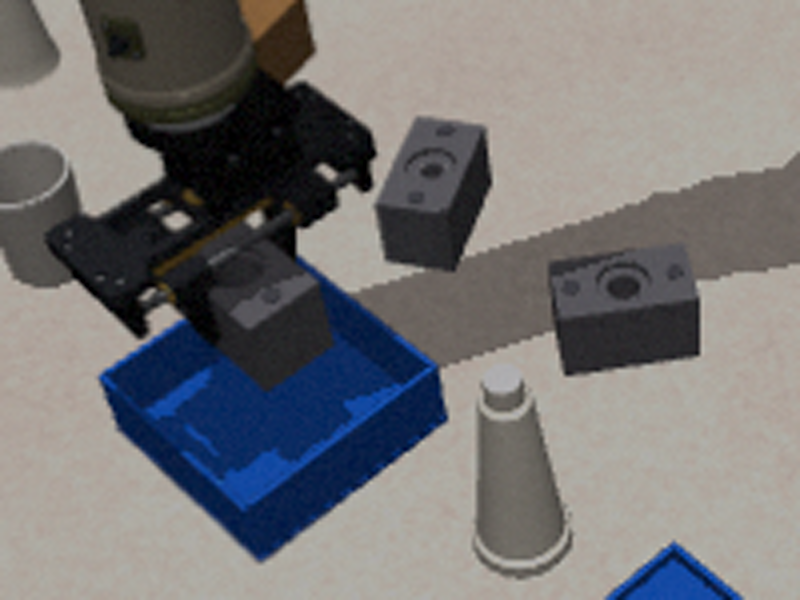

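Block A hangs over the bin (crop 270,310), and the bin is empty. Lowering it.

Request:
send_rows --pt "-0.2 0.2 -0.4 0.004 0.0015 0 1" --pt "-0.1 0.1 -0.3 0.003 0.001 0.002 1" --pt "0 0 0 0.002 0.0005 0.008 1" --pt "0 0 0 0.001 0 0.014 1" --pt "0 0 0 0 0 0.016 1" --pt "0 0 0 0 0 0.014 1" --pt "0 0 0 0 0 0.011 1" --pt "0 0 0 0 0 0.007 1" --pt "0 0 0 0 0 0.004 1" --pt "0 0 0 0 0 0.001 1"

```text
time: 28.5
ee_pos: [0.6404, -0.1827, 0.0408]
eef_rot: [0.727, 0.687, -0.001, -0.002]
ft_force: [-8.6, 5.2, 21.1]
width: 0.0537
```

```bash
python3 plan.py .641 -.185 .041 -3.3 1
```

```text
t 28.5 pos [ 0.6404 -0.1827  0.0408] yaw -3.3 F [-8.6  5.2 21.1] w 0.0537 q [-0.23  0.67  0.61  1.56 -0.42  1.05  0.44]
total turn [-0.2 -0.1  0. ] world shift [ 0.0006 -0.0023  0.0002] dist 0.0024
[-0.2, -0.1, 0.0, -0.0023, 0.0007, -0.0002]
```

Request:
send_rows --pt "0 0 0 0 0 -0.0005 1" --pt "0 0 0 0 0 0 -1" --pt "0 0 0 0 0 0 -1" --pt "0 0 0 0 0 0 -1" --pt "0 0 0 0 0 0 -1" --pt "0 0 0 0 0 -0.006 -1" --pt "0 0 0 0 0 -0.018 -1" --pt "0 0 0 0 0 -0.028 -1" --pt "0 0 0 0 0 -0.028 -1" --pt "0 0 0 0 0 -0.015 -1"

```text
time: 29.5
ee_pos: [0.641, -0.1838, 0.1435]
eef_rot: [0.727, 0.686, -0.001, -0.001]
ft_force: [1.0, -1.4, 0.4]
width: 0.0871
```

```bash
python3 plan.py .436 -.2415 .14 -61.6 8
```

```text
t 29.5 pos [ 0.641  -0.1838  0.1435] yaw -3.3 F [ 1.  -1.4  0.4] w 0.0871 q [-0.26  0.56  0.67  1.48 -0.36  1.22  0.4 ]
total turn [-0.1  0.1 58.3] world shift [-0.205  -0.0577 -0.0035] dist 0.213
[0.0, 0.0, 7.3, -0.0087, -0.0252, 0.0005]
[0.0, 0.0, 7.3, -0.0118, -0.0239, 0.0005]
[0.0, 0.0, 7.3, -0.0147, -0.0222, 0.0005]
[0.0, 0.0, 7.3, -0.0174, -0.0201, 0.0005]
[0.0, 0.0, 7.3, -0.0198, -0.0177, 0.0005]
[0.0, 0.0, 7.3, -0.0219, -0.0151, 0.0005]
[0.0, 0.0, 7.3, -0.0237, -0.0122, 0.0004]
[0.0, 0.0, 7.3, -0.025, -0.0091, 0.0004]
```

Request:
send_rows --pt "0 0 7 -0.008 -0.025 0 -1" --pt "0 0 7.3 -0.012 -0.024 0 -1" --pt "0 0 7.3 -0.0145 -0.022 0 -1" --pt "0 0 7.3 -0.0175 -0.02 0 -1" --pt "0 0 7.3 -0.02 -0.018 0 -1" --pt "0 0 7.3 -0.022 -0.015 0 -1" --pt "0 0 6.5 -0.02 -0.01 0 -1" --pt "0 0 5 -0.015 -0.006 0 -1" --pt "0 0 3 -0.009 -0.003 0 -1" --pt "0 0 0 -0.003 -0.001 0 -1"

```text
time: 30.5
ee_pos: [0.432, -0.2401, 0.1509]
eef_rot: [0.974, 0.227, 0.006, -0.002]
ft_force: [0.6, 0.8, -0.8]
width: 0.0871
```

```bash
python3 plan.py .436 -.2415 .09 -61.6 1
python3 - <<'E'
from h import *
P=camera_params("scene"); p,d=camera("scene"); cv2.imwrite("pics/scene8.png",p)
W=world(d,P);Z=W[...,2]
m=(np.hypot(W[...,0]-.641,W[...,1]+.185)<.062)&(Z>.059)&(Z<.072)&(d>0); print("A in bin",rect(W[m][:,:2]),np.median(Z[m]))
m=(np.hypot(W[...,0]-.436,W[...,1]+.2415)<.062)&(Z>.05)&(Z<.066)&(d>0); print("C",rect(W[m][:,:2]))
P=camera_params("wrist"); p2,d=camera("wrist"); W=world(d,P);Z=W[...,2]; cv2.imwrite("pics/w8.png",p2)
m=(np.hypot(W[...,0]-.436,W[...,1]+.2415)<.062)&(Z>.05)&(Z<.066)&(d>0); print("C wrist",rect(W[m][:,:2]),m.sum())
cv2.imwrite("pics/crop8.png",np.hstack([cv2.resize(p[180:330,150:350],(400,300),interpolation=2),cv2.resize(p2,(400,300))]))
E
```

```text
t 30.5 pos [ 0.432  -0.2401  0.1509] yaw -63.8 F [ 0.6  0.8 -0.8] w 0.0871 q [-0.54  0.16  1.05  1.96 -0.17  1.1  -0.53]
total turn [-0.  -0.7 -2.2] world shift [ 0.004  -0.0014 -0.0609] dist 0.061
[0.0, -0.7, -2.2, 0.0023, 0.0031, 0.0609]
A in bin (array([ 641.5, -182. ]), array([100. ,  55.7]), 85.9) 0.06334273051958628
C (array([ 436.4, -242.8]), array([101.7,  55.9]), 28.7)
C wrist (array([ 434.6, -242.9]), array([97.3, 54.1]), 28.3) 9638
```

View pics/crop8.png

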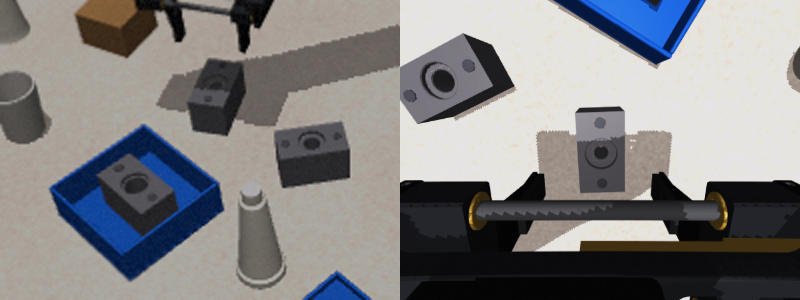

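Block A stands upright in the bin (left crop 137,190). C sits between the jaws (right crop 600,150), with a fix of (0.4355, −0.2428).

Request:
send_rows --pt "0 -0.3 -1 0.001 0.002 0 -1" --pt "0 -0.3 -0.8 0.001 0.0015 0.006 -1" --pt "0 -0.1 -0.3 0 0.0005 0.012 -1" --pt "0 0 0 0 0 0.015 -1" --pt "0 0 0 0 0 0.012 -1" --pt "0 0 0 0 0 0.009 -1" --pt "0 0 0 0 0 0.005 -1" --pt "0 0 0 0 0 0.002 -1" --pt "0 0 0 0 0 0 -1" --pt "0 0 0 0 0 0 -1"

```text
time: 31.6
ee_pos: [0.4387, -0.2423, 0.0839]
eef_rot: [0.968, 0.252, -0.002, 0.001]
ft_force: [0.6, -0.4, -0.0]
width: 0.0869
```

```bash
python3 plan.py .4355 -.2425 .036 -61.6 1
```

```text
t 31.6 pos [ 0.4387 -0.2423  0.0839] yaw -60.8 F [ 0.6 -0.4 -0. ] w 0.0869 q [-0.43  0.32  0.97  2.   -0.31  0.99 -0.37]
total turn [0.  0.3 0.8] world shift [-0.0032 -0.0002 -0.0479] dist 0.048
[0.0, 0.3, 0.8, -0.0027, -0.0014, 0.0479]
```

Request:
send_rows --pt "0 0.2 0.4 -0.001 -0.001 0.005 -1" --pt "0 0.1 0.3 -0.001 0 0.012 -1" --pt "0 0 0 0 0 0.014 -1" --pt "0 0 0 0 0 0.01 -1" --pt "0 0 0 0 0 0.005 -1" --pt "0 0 0 0 0 0.001 1" --pt "0 0 0 0 0 0 1" --pt "0 0 0 0 0 0 1" --pt "0 0 0 0 0 0 1" --pt "0 0 0 0 0 0 1"

```text
time: 32.6
ee_pos: [0.4369, -0.2425, 0.0334]
eef_rot: [0.969, 0.245, 0.001, 0.0]
ft_force: [-0.8, 1.4, 0.0]
width: 0.0549
```

```bash
python3 plan.py .4355 -.2425 .036 -61.6 1
```

```text
t 32.6 pos [ 0.4369 -0.2425  0.0334] yaw -61.6 F [-0.8  1.4  0. ] w 0.0549 q [-0.36  0.41  0.9   2.03 -0.42  0.89 -0.3 ]
total turn [ 0.1 -0.1  0. ] world shift [-0.0014  0.      0.0026] dist 0.0029
[0.1, -0.1, 0.0, -0.0012, -0.0006, -0.0026]
```

Request:
send_rows --pt "0 0 0 0 0 0 1" --pt "0 0 0 0 0 0 1" --pt "0 0 0 0 0 0 1" --pt "0 0 0 0 0 -0.006 1" --pt "0 0 0 0 0 -0.015 1" --pt "0 0 0 0 0 -0.024 1" --pt "0 0 0 0 0 -0.026 1" --pt "0 0 0 0 0 -0.02 1" --pt "0 0 0 0 0 -0.01 1" --pt "0 0 0 0 0 -0.003 1"

```text
time: 33.6
ee_pos: [0.4345, -0.2428, 0.1443]
eef_rot: [0.97, 0.244, 0.0, -0.001]
ft_force: [0.9, 0.3, -4.1]
width: 0.0537
```

```bash
python3 plan.py .43 .11 .14 -4.5 9
```

```text
t 33.6 pos [ 0.4345 -0.2428  0.1443] yaw -61.7 F [ 0.9  0.3 -4.1] w 0.0537 q [-0.52  0.2   1.05  1.95 -0.19  1.1  -0.47]
total turn [ -0.1  -0.1 -57.2] world shift [-0.0045  0.3528 -0.0043] dist 0.3528
[0.0, 0.0, -6.4, 0.0181, -0.0348, 0.0005]
[0.0, 0.0, -6.4, 0.0219, -0.0325, 0.0005]
[0.0, 0.0, -6.4, 0.0253, -0.0299, 0.0005]
[0.0, 0.0, -6.4, 0.0285, -0.0269, 0.0005]
[0.0, 0.0, -6.4, 0.0313, -0.0236, 0.0005]
[0.0, 0.0, -6.4, 0.0337, -0.02, 0.0005]
[0.0, 0.0, -6.4, 0.0357, -0.0161, 0.0005]
[0.0, 0.0, -6.4, 0.0373, -0.0121, 0.0005]
[0.0, 0.0, -6.4, 0.0384, -0.0079, 0.0005]
```

Request:
send_rows --pt "0 0 -3 0.009 -0.0175 0 1" --pt "0 0 -6.4 0.02 -0.034 0 1" --pt "0 0 -6.4 0.0235 -0.031 0 1" --pt "0 0 -6.4 0.027 -0.0285 0 1" --pt "0 0 -6.4 0.03 -0.0255 0 1" --pt "0 0 -6.4 0.0325 -0.022 0 1" --pt "0 0 -6.4 0.0345 -0.018 0 1" --pt "0 0 -6.4 0.0365 -0.014 0 1" --pt "0 0 -6.4 0.03 -0.008 0 1" --pt "0 0 -2 0.018 -0.003 0 1"

```text
time: 34.6
ee_pos: [0.4206, 0.1087, 0.1414]
eef_rot: [0.73, 0.683, -0.002, -0.001]
ft_force: [0.0, -0.7, -4.2]
width: 0.0537
```

```bash
python3 plan.py .631 .181 .12 -4.5 6
```

```text
t 34.6 pos [0.4206 0.1087 0.1414] yaw -3.8 F [ 0.  -0.7 -4.2] w 0.0537 q [-1.04 -0.04  0.68  2.09  0.03  1.09 -0.44]
total turn [-0.2  0.1  0.7] world shift [ 0.2104  0.0723 -0.0214] dist 0.2235
[0.0, 0.0, 0.1, 0.0143, 0.0342, 0.0034]
[0.0, 0.0, 0.1, 0.0144, 0.0342, 0.0035]
[0.0, 0.0, 0.1, 0.0145, 0.0341, 0.0035]
[0.0, 0.0, 0.1, 0.0145, 0.0341, 0.0035]
[0.0, 0.0, 0.1, 0.0146, 0.0341, 0.0035]
[0.0, 0.0, 0.1, 0.0147, 0.034, 0.0035]
```

Request:
send_rows --pt "0 0 0.2 0.004 0.015 0 1" --pt "0 0 0.2 0.01 0.028 0 1" --pt "0 0 0 0.014 0.036 0 1" --pt "0 0 0 0.015 0.038 0.002 1" --pt "0 0 0 0.014 0.034 0.003 1" --pt "0 0 0 0.01 0.025 0.004 1" --pt "0 0 0 0.006 0.015 0.004 1" --pt "0 0 0 0.003 0.008 0.003 1" --pt "0 0 0 0.001 0.003 0.002 1" --pt "0 0 0 0 0 0 1"

```text
time: 35.6
ee_pos: [0.6316, 0.1712, 0.1124]
eef_rot: [0.736, 0.677, -0.008, -0.002]
ft_force: [0.4, 0.6, -4.1]
width: 0.0537
```

```bash
python3 plan.py .631 .181 .038 -4.5 1
```

```text
t 35.6 pos [0.6316 0.1712 0.1124] yaw -4.7 F [ 0.4  0.6 -4.1] w 0.0537 q [-0.81  0.58  0.67  1.54 -0.37  1.18 -0.16]
total turn [-0.8  0.5 -0.2] world shift [-0.0006  0.0098 -0.0744] dist 0.075
[-0.8, 0.5, -0.2, 0.0103, -0.0003, 0.0743]
```

Request:
send_rows --pt "-0.3 0.2 -0.1 0.004 0 0 1" --pt "-0.3 0.2 -0.1 0.003 0 0.003 1" --pt "-0.1 0.1 0 0.002 0 0.008 1" --pt "0 0 0 0.001 0 0.013 1" --pt "0 0 0 0 0 0.014 1" --pt "0 0 0 0 0 0.012 1" --pt "0 0 0 0 0 0.009 1" --pt "0 0 0 0 0 0.006 1" --pt "0 0 0 0 0 0.003 1" --pt "0 0 0 0 0 0.001 1"

```text
time: 36.6
ee_pos: [0.6296, 0.1819, 0.0384]
eef_rot: [0.735, 0.679, -0.0, -0.002]
ft_force: [-10.0, -1.7, 20.2]
width: 0.0536
```

```bash
python3 plan.py .631 .181 .038 -4.5 1
```

```text
t 36.6 pos [0.6296 0.1819 0.0384] yaw -4.5 F [-10.   -1.7  20.2] w 0.0536 q [-0.8   0.65  0.62  1.6  -0.42  1.04 -0.13]
total turn [-0.2 -0.1 -0. ] world shift [ 0.0014 -0.0009 -0.0004] dist 0.0017
[-0.2, -0.1, 0.0, -0.0008, 0.0014, 0.0004]
```

On the tray floor. Releasing and retreating upward.

Request:
send_rows --pt "0 0 0 0 0 -0.0005 1" --pt "0 0 0 0 0 0 -1" --pt "0 0 0 0 0 0 -1" --pt "0 0 0 0 0 0 -1" --pt "0 0 0 0 0 0 -1" --pt "0 0 0 0 0 -0.006 -1" --pt "0 0 0 0 0 -0.018 -1" --pt "0 0 0 0 0 -0.028 -1" --pt "0 0 0 0 0 -0.03 -1" --pt "0 0 0 0 0 -0.03 -1"

```text
time: 37.6
ee_pos: [0.6301, 0.1808, 0.1577]
eef_rot: [0.735, 0.678, -0.001, -0.002]
ft_force: [0.0, 0.1, 0.1]
width: 0.0871
```

Request:
send_rows --pt "0 0 0 0 -0.01 -0.025 -1" --pt "0 0 0 0 -0.02 -0.02 -1" --pt "0 0 0 0 -0.03 -0.01 -1" --pt "0 0 0 0 -0.03 0 -1" --pt "0 0 0 0 -0.025 0 -1" --pt "0 0 0 0 -0.015 0 -1" --pt "0 0 0 0 -0.005 0 -1" --pt "0 0 0 0 0 0 -1" --pt "0 0 0 0 0 0 -1" --pt "0 0 0 0 0 0 -1"

```text
time: 38.6
ee_pos: [0.4968, 0.1891, 0.2319]
eef_rot: [0.737, 0.676, 0.01, -0.0]
ft_force: [-0.2, -0.0, -0.3]
width: 0.0868
```

Run:
```python
from h import *
s=read_state(); print(s["time"],s["ee_pos"],s["ft_force"],s["width"])
for n in("scene","top"):
    P=camera_params(n); p,d=camera(n); cv2.imwrite(f"pics/{n}9.png",p)
    W=world(d,P);Z=W[...,2]; d0=np.load(n+"0.npy"); W0=world(d0,P)
    for k,c,lo,hi,r in(("A bin",(.641,-.185),.059,.072,.062),("C tray",(.631,.181),.059,.072,.062),("B",(.433,-.058),.05,.066,.062),("handle",(.427,.355),.105,.13,.05),("cone",(.6,.005),.01,.2,.06),("tape",(.67,.416),.01,.2,.06),("cup",(.65,-.437),.01,.2,.06),("carton",(.416,-.492),.01,.2,.07),("o1",(.315,.223),.05,.066,.06)):
        f=lambda W,d:(np.hypot(W[...,0]-c[0],W[...,1]-c[1])<r)&(W[...,2]>lo)&(W[...,2]<hi)&(d>0)
        m=f(W,d); m0=f(W0,d0)
        print(n,k,rect(W[m][:,:2]) if m.sum()>9 else None, np.median(Z[m]).round(4) if m.sum() else None,"| was",rect(W0[m0][:,:2]) if m0.sum()>9 else None)
```

```text
38.6 [0.49681507 0.18909283 0.23193086] [-0.15862158 -0.0116196  -0.30552062] 0.08683876777818009
scene A bin (array([ 641. , -181.6]), array([101.2,  56.4]), 86.8) 0.0634 | was None
scene C tray (array([630.3, 180.8]), array([98.6, 56.6]), 85.4) 0.063 | was None
scene B (array([432.5, -58. ]), array([61.4, 96.8]), 52.0) 0.058 | was (array([432.7, -57.7]), array([60.5, 96.5]), 50.2)
scene handle (array([428. , 355.1]), array([25.4, 24.4]), 39.4) 0.1167 | was (array([429. , 354.6]), array([25.2, 24.6]), 40.2)
scene cone (array([608.1,  12.3]), array([42.9, 61.7]), 60.6) 0.0786 | was (array([609.5,  13.1]), array([43. , 62.5]), 51.5)
scene tape (array([673.7, 415.9]), array([73.2, 71.2]), 35.5) 0.0376 | was (array([673.7, 415.7]), array([73.7, 71.4]), 36.2)
scene cup (array([ 649.8, -438.2]), array([76.3, 72.2]), 49.3) 0.0634 | was (array([ 649.6, -436. ]), array([74.1, 71.5]), 48.6)
scene carton (array([ 418.6, -495.3]), array([94.7, 94. ]), 13.8) 0.0604 | was (array([ 417.2, -495.8]), array([95., 93.]), 14.0)
scene o1 (array([316. , 223.4]), array([99.4, 57.9]), 63.1) 0.0577 | was (a
[... 338 characters left out ...]
andle (array([425.8, 356.5]), array([26.9, 24. ]), 38.9) 0.1191 | was (array([425.9, 356. ]), array([25.7, 25.1]), 41.1)
top cone (array([591.9,   8. ]), array([61.3, 77.5]), 68.4) 0.087 | was (array([604.6,  -1.3]), array([61. , 73.4]), 36.0)
top tape (array([683.5, 424. ]), array([42.4, 71.4]), 32.1) 0.0392 | was (array([667.8, 417.2]), array([77.7, 82.3]), 38.9)
top cup (array([ 648.2, -436.7]), array([69.7, 73. ]), 55.5) 0.0618 | was (array([ 647.9, -437.6]), array([71.5, 70.5]), 76.3)
top carton (array([ 416.6, -495.8]), array([90.7, 91.2]), 15.3) 0.0647 | was (array([ 415.7, -491.8]), array([ 91. , 100.7]), 16.1)
top o1 None None | was (array([315. , 222.9]), array([97.4, 54.8]), 63.5)
```

View pics/scene9.png

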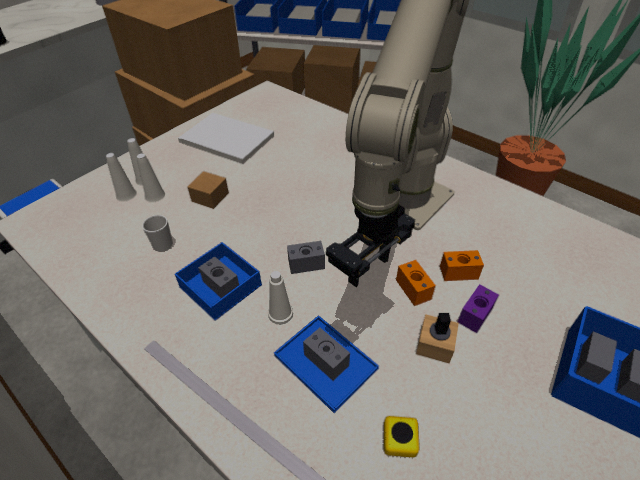

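The final scene shows block A upright in the bin at (218,273) and block C upright in the tray at (326,350). B is unmoved at (306,255), the gauge is in the stand at (443,322), and the arm is clear with nothing in the gripper. Handing in.

```bash
python3 -c "
from bench import *
print(close_job())"
```

```text
the job is handed in; nothing more can be done
None
```

The job is done and handed in at about 39 s of the 72 s allowed. I tried the gauge in all three blocks, working along the row from the stand, and put it back in the stand.

| Block | Position (x, y in m) | Where the gauge stopped | Verdict | Now |
|---|---|---|---|---|
| A, nearest the stand | (0.453, 0.150) | 50 mm deep, flange on the top face | too loose | upright in the deep bin |
| B, middle | (0.433, −0.058) | 30 mm deep, step on the ledge | good | left where it stood |
| C, far end | (0.436, −0.242) | about 7 mm deep (6 mm expected), tip on the ledge | too tight | upright in the shallow tray |

- **Contact forces:** the highest I read was about 24 N at the wrist, when C's ledge stopped the tip and when the blocks were set down. I only get a reading at the end of each move, so brief peaks in between would not show.
- **Last check, scene camera:** both placed blocks have their tops at about 63 mm and lie near the centre of their containers. B and the gauge are within about 1 mm of where they started. The cone, tape, cup, carton and the nearest orange block read within about 2 mm of their first measurement.
- **Disagreement:** the top camera's final figures for the cone, tape and tray block differed, and it gave none for the orange block. I put this down to the arm blocking part of its view, because the scene camera showed all four in place.

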